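# Lift the sterilised vial with the tongs and hold it over the bowl

## Task

Take the steel tongs out of their stand, pick up the brown vial with the red cap from the steel tray with the tongs, and finish holding it up, upright and still, over the middle of the steel bowl and a few centimetres clear above its rim: the program ends while the tongs hold the vial there. The gripper itself must never touch the sterilised vial, and the other two vials, the gel bottle and the ultrasound probe are to be left where they are.

Things in the scene. Friction and masses are not known exactly. Their poses are not given: they have to be found in the camera images.
- tongs_grip (a point): Grip point of the steel bow tongs, which stand upright, feet down, in their stand: midway between the two blue grip plates, 90 mm above the jaw ends (feet); the tongs' top is 36 mm above it. Plates 22 mm wide (x), 40 mm tall, outer faces about 50 mm apart at this height when open (each leaning 0.15 rad, wider towards the jaws), 40 mm and parallel when closed on the vial.
- tongs_jaw (a point): Midway between the open jaws, 9 mm above the jaw ends. z up along the tongs, y from leg to leg (squeeze along it). The jaws are upright V grooves, 18 mm tall, 24 mm wide (x), that centre a round vial; open, they leave about 12 mm each side of a vial and reach 37 mm out from the middle plane. All tongs points ride on one leg: on squeezing, they lean by half the joint angle.
- tongs_hinge (a point): Hinge across the top of the tongs (its axis along x), 30 mm above the grip point; tongs 110 g in all. When the tongs hang straight in a gripper, the closed jaws meet right below this hinge, 111 mm lower.
- tongs_leg (a joint): Angle between the tongs' legs: 0 sprung open, about 0.3 rad closed on the 24 mm vial, 0.42 fully shut. A spring holds them open: at the plates it takes 8 N to start squeezing and 12 N to reach the vial; more than that grips the vial. 1 mm at the plates moves the jaws about 4 mm. Slackening lets the spring open them.
- stand: Grey tongs stand, fixed: an open box 42 x 88 mm (x, y), 56 mm high, 4 mm walls, and a 4 mm floor on which the tongs' feet stand; origin at the centre of its underside; the tongs start with their y along its y and come out straight upward.
- vial_center (a point): Centre, half-way up, of the brown glass vial with a red cap: 24 mm diameter up to 32 mm from its foot, then a narrower neck and a 19 mm cap, 48 mm high in all, 25 to 50 g, loose, standing upright on the tray's floor. Take it by its 24 mm body, with the jaw ends about 8 mm above its foot.
- vial_b_center (a point): Centre of a white vial with a blue cap, of the same shape and size, loose on the tray; to be left alone.
- vial_c_center (a point): Centre of a white vial with a green cap, of the same shape and size, loose on the tray; to be left alone.
- tray: Shallow open steel tray, fixed, 160 x 300 mm (x, y), 18 mm high, 4 mm walls and floor; origin at the centre of its underside. The three vials stand on it in a row along its y, about 85 mm apart, in any order.
- bowl_mouth (a point): Centre of the mouth of the fixed round steel bowl, 120 mm in diameter, 45 mm high: this point is level with its rim. Stand and bowl lie on either side of the tray; which side is which varies.
- gel: Clear gel bottle with a blue cap, 56 mm in diameter and 150 mm high, loose; origin at the centre of its underside; to be left alone.
- probe: White ultrasound probe lying on the table, about 120 x 52 mm and 24 mm high, loose; origin on its underside; to be left alone.

How it is judged:
On the way, in this order (a step that is already met when the one before it is completed fails the run):
1. the tongs are lifted clear of their stand by the gripper (height (world z) of tongs_grip above 0.155 m and contact force between the fingers and tongs above 1 N), for 0.1 s.
2. the vial is lifted off the tray in the jaws of the tongs (height (world z) of vial_center above 0.05 m and contact force between tongs and vial above 0.3 N and contact force between the fingers and vial below 0.2 N), for 0.2 s.
At the end, for the whole second after the job is handed in: The tongs, held in the gripper, hold the brown vial in their jaws (over 0.3 N) within 40 mm of the bowl's middle, its foot at least 20 mm above the rim (vial centre above 0.089 m), within 0.35 rad of upright, slower than 0.03 m/s, and neither gripper nor bowl touches it (contact force between tongs and vial above 0.3 N and contact force between the fingers and vial below 0.2 N and height (world z) of vial_center above 0.089 m and horizontal distance between vial_center and bowl_mouth below 0.04 m and angle between vial_center's own z axis and vertical below 0.35 rad and linear speed of vial below 0.03 m/s and contact force between the fingers and tongs above 1 N and contact force between vial and bowl below 0.05 N); the arm keeps its last pose, push and grip.
It fails at once if the gripper touches the brown vial (contact force between the fingers and vial above 0.3 N).
It fails at once if another vial is moved (distance of any of vial_b_center, vial_c_center from where it was at the start of the episode above 0.015 m).
It fails at once if the gel bottle or the probe is moved (distance of any of gel, probe from where it was at the start of the episode above 0.02 m).
It also fails if it takes over 45 s, if anything falls off the work surface, if the arm or the gripper's body presses on something with over 40 N, if the wrist force passes 120 N, or if a joint passes its speed limit or range.

## Robot

A 7-joint arm with a two-finger parallel gripper is mounted at the origin on the work surface. World frame = base frame: x ahead of the robot, y to its left, z up, the work surface at z = 0. Lengths are in m, angles in rad, forces in N, time in s.
With the tool pointing down it reaches from about 0.425 to 1.025 m from the base axis. Payload 9.4 kg.
Tool frame: the origin (TCP) lies between the finger pads; the fingertips stand env.nose_length ahead of it and the grasp point (between the pads) lies 5 mm behind it (env.nose_length is the distance from the TCP to the fingertips, in m); z points along the fingers, y is the line along which they close (so a half turn about z gives the same grasp; the last joint's range is limited). The gripper opens to 93 mm and grips with 3 to 60 N. Pads are 15 mm wide; open, the fingers measure 128 mm over their backs; the gripper's body (75 mm by 188 mm) begins 65 mm behind the grasp point.
Start: joints at [1.055, 0.599, -0.003, 1.599, 0.002, 0.943, -0.08], TCP at [0.308, -0.656, 0.233] pointing down, gripper open.
Joint ranges: [-2.57, 2.57], [-0.35, 1.97], [-1.29, 1.29], [0.11, 2.56], [-1.05, 4.19], [0.11, 1.86], [-2.63, 2.63]. Speed limits (rad/s): [2.22, 2.22, 3.01, 3.01, 3.14, 3.14, 3.14].

## Interface

Orientations are given as a 3x3 rotation matrix whose columns are the frame's x, y, z axes.
In Python, from plant import env, optics, workorder gives the robot as it stands.
- The arm moves only by the tool apply_moves, never from a script. Its argument "commands" is a list of rows, each a list of 5 numbers: the gripper's target within -1 to 1 (fully open at 1, half-way at 0, shut at -1), then the shift along the tool's x, y, z in units of 0.025 m (1.0 is 0.025 m), then the turn about the tool's z in units of 0.12 rad (1.0 is 0.12 rad). A call has 1 to 20 rows; each row shifts and turns the commanded pose from where the row before left it, along the tool's axes as they then stand; what a row does not reach is not made up. A row lasts 1/10 s, in which the tool goes at most 50 mm and 8.59 degrees, less where a joint would pass 70% of its speed; a pose out of reach is approached as far as the arm can. A call with a number of a shift or a turn outside -1 to 1 is refused whole. A call with a gripper value outside its range is refused whole. The fingers move at their own pace and stop on an object; the grip force is fixed at half the most. Time passes only in rows, so rows that do not move let the fingers close. It gives the time, the measured TCP pose, the force, the opening and the grip force at its end, in the units of the state.
- env.observe(): the state, without advancing time (a new reading comes with each control period).
- optics.get_image(name): name is "side" or "top"; returns a dict with "frame" (400x640x3 uint8, red, green, blue), "fx", "fy", "cx", "cy" (pixels), "rvec" (rotation vector, rad) and "tvec" (3), from world to camera coordinates, as OpenCV has them. Camera axes: x right, y down, z forward; pixel columns grow to the right and rows downward; lengths in m; the calibration is good to about 2 mm. A picture is of the moment at which its call begins. There is no depth.
- workorder.sign_off(): hands the job in; it is judged then, once.
The state is a dict: "clock": time; "q": joint angles; "joint_velocities": joint speeds; "tau": joint torques, N m; "tcp_pos": TCP position; "orientation": TCP orientation; "force": force on the tool from outside, world axes, zero at the start; "moment": the same for the moment, N m; "gripper_width": finger opening in m; "grip_force": force on a finger pad.
Only numpy, scipy, OpenCV 4.12 (cv2) and the standard library are available. Lean on these libraries where they do the work, as an engineer would, in place of code of your own. Each camera call takes 0.05 s, during which the arm holds its last target. There are 200 camera calls.

## Working session

There is one attempt and no reset: what is moved stays moved. The work goes in short steps, Python scripts to look and compute and a tool call to move; the robot and the scene stay as the last step left them, time stands still between calls to the robot, and variables do not carry over. Pictures are saved under pics/ and viewed, at most 10 in all, crops included, and the job is handed in when it is done.

Besides the shell and the picture viewer there is one more tool, called after "Request:" as name(argument=value, ...), one argument or row to a line, values as JSON. apply_moves: Moves the arm, as the interface text tells. Its arguments: {"type":"object","properties":{"commands":{"type":"array","items":{"type":"array","items":{"type":"number"}}}},"required":["commands"]}

```bash
mkdir -p pics
cat > h.py <<'E'
import numpy as np, cv2
from plant import env, optics, workorder
def cam(n):
    d=optics.get_image(n); d['R']=cv2.Rodrigues(np.array(d['rvec'],float))[0]; d['t']=np.array(d['tvec'],float).ravel(); return d
def ray(d,u,v):
    r=d['R'].T@np.array([(u-d['cx'])/d['fx'],(v-d['cy'])/d['fy'],1]); return -d['R'].T@d['t'],r
def onz(d,u,v,z):
    o,r=ray(d,u,v); return o+r*(z-o[2])/r[2]
def proj(d,p):
    c=d['R']@np.array(p)+d['t']; return np.array([d['fx']*c[0]/c[2]+d['cx'],d['fy']*c[1]/c[2]+d['cy']])
def two(d1,p1,d2,p2):
    o1,a=ray(d1,*p1);o2,b=ray(d2,*p2);s=np.linalg.lstsq(np.c_[a,-b],o2-o1,rcond=None)[0]
    P,Q=o1+a*s[0],o2+b*s[1]; return (P+Q)/2,np.linalg.norm(P-Q)
def save(n,f): cv2.imwrite('pics/'+n,cv2.cvtColor(f,cv2.COLOR_RGB2BGR))
E
python3 - <<'E'
from h import *
for n in('side','top'):
    d=cam(n); save(n+'1.png',d['frame']); print(n,-d['R'].T@d['t'],d['R'][2],d['fx'])
s=env.observe(); print(s,env.nose_length)
E
```

```text
side [0.33164706 0.84829971 0.82024811] [ 0.17860311 -0.75741227 -0.6280347 ] 463.2059633637457
top [0.36838958 0.00402283 1.1224365 ] [ 0.17629433  0.00759527 -0.98430819] 516.0342446908494
{'clock': 0.1, 'q': array([ 1.05529256,  0.60004276, -0.0025486 ,  1.60001729,  0.00178623,
        0.942907  , -0.07981013]), 'joint_velocities': array([-1.38668805e-04, -6.14205900e-04,  1.01453996e-03, -8.60169820e-04,
        7.74134125e-05,  1.01158111e-03,  8.27446286e-04]), 'tau': array([ 7.56867521e-03, -7.66543007e+01,  1.50329445e+00, -2.52933025e+01,
       -5.22352208e-02,  1.36444671e-02,  8.12210715e-05]), 'tcp_pos': array([ 0.30784625, -0.65595112,  0.23185958]), 'orientation': array([[ 9.05241575e-01,  4.24896721e-01, -6.84494510e-04],
       [ 4.24897257e-01, -9.05240801e-01,  1.18921180e-03],
       [-1.14340165e-04, -1.36736380e-03, -9.99999059e-01]]), 'force': array([ 0.23571978, -0.6144963 , -0.41345023]), 'moment': array([ 0.04914105, -0.02371568,  0.02206628]), 'grip_force': 0.0, 'gripper_width': 0.09287848819173813} 0.014
```

View pics/side1.png

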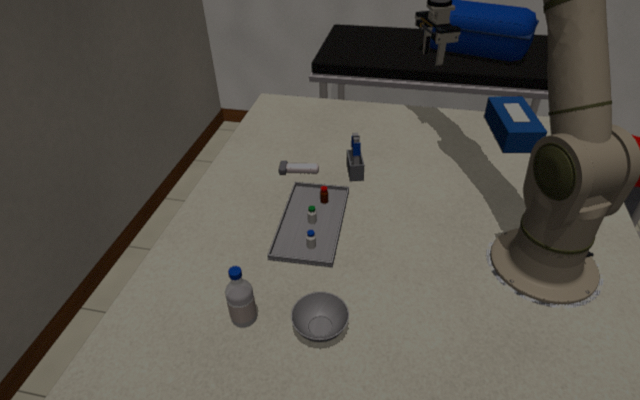

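View pics/top1.png

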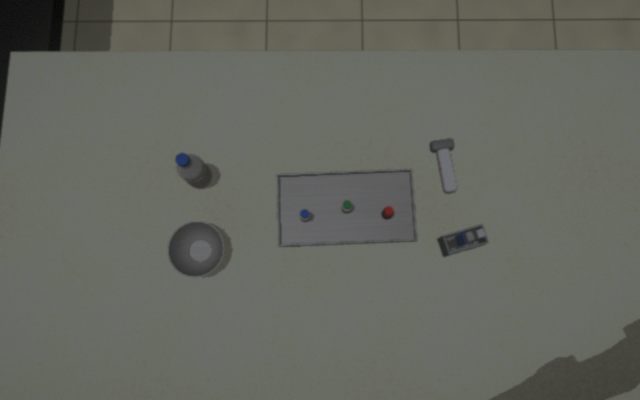

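The side view has the red cap at (324,190), tongs and stand at (356,150) and bowl at (320,318). In the top view the red cap is at (389,212), the stand at (463,240), turned about 15°, and the bowl at (196,249). I'll measure them next, with one zoomed crop of the stand.

Run:
```python
from h import *
T=cam('top');S=cam('side')
def masks(d):
    h=cv2.cvtColor(d['frame'],cv2.COLOR_RGB2HSV)
    return h,{'red':((h[...,0]<8)|(h[...,0]>172))&(h[...,1]>150)&(h[...,2]>70),'blue':(h[...,0]>100)&(h[...,0]<130)&(h[...,1]>110)&(h[...,2]>40)}
for n,d,box in(('T',T,(150,130,500,270)),('S',S,(220,120,370,280))):
    h,M=masks(d)
    for k,m in M.items():
        z=np.zeros_like(m);z[box[1]:box[3],box[0]:box[2]]=1
        N,L,st,c=cv2.connectedComponentsWithStats((m&z).astype(np.uint8))
        for i in range(1,N):
            if st[i,4]>6: print(n,k,st[i],c[i].round(1))
a=cv2.resize(T['frame'][210:270,425:500],None,fx=8,fy=8,interpolation=cv2.INTER_CUBIC)
b=cv2.resize(S['frame'][125:190,335:375],None,fx=7.38,fy=7.38,interpolation=cv2.INTER_CUBIC)[:480]
img=np.hstack([a,b[:, :200+95]])[:,:800]
print(img.shape); img=np.clip(img.astype(float)*1.6,0,255).astype(np.uint8)
img=img[:,:800]; save('crop1.png',img)
```

```text
T red [385 207   8   8  50] [388.4 210.9]
T blue [176 154  13  12 119] [181.9 159.1]
T blue [301 210   8   8  48] [304.2 213.2]
T blue [462 233   5  10  20] [463.4 237.8]
S red [321 186   6   5  24] [323.5 187.8]
S blue [352 139   8  17 101] [355.6 148.3]
S blue [307 230   7   6  34] [310.3 232.6]
S blue [229 266  12  14 138] [234.6 272.6]
(480, 800, 3)
```

View pics/crop1.png

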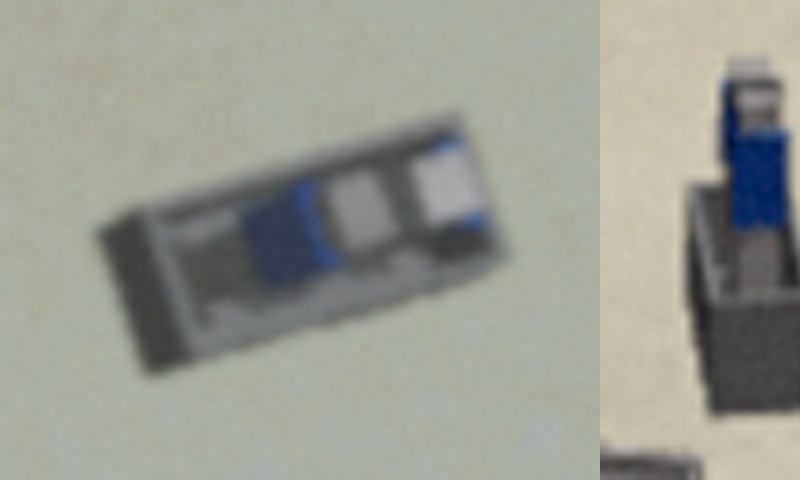

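Left crop (8x, offset 425,210): stand rim corners at about (150,212), (460,115), (508,255) and (190,362), with the tongs' two silver tops at (362,212) and (448,188). Right crop: tongs upright, with the blue plates facing the camera.

Run:
```python
from h import *
T=cam('top');S=cam('side')
f=lambda u,v:((u+.5)/8+425-.5,(v+.5)/8+210-.5)
C=[onz(T,*f(*c),.056)[:2] for c in((150,212),(460,115),(508,255),(190,362))]
for c in C: print(c.round(4))
print('sizes',[np.linalg.norm(C[i]-C[i-1]).round(4) for i in range(4)],'centre',np.mean(C,0).round(4))
for e in (C[0]-C[1],C[3]-C[2]): print('yaw of y axis',np.degrees(np.arctan2(e[1],e[0])))
for p in((362,212),(448,188)): print('top',onz(T,*f(*p),.130).round(4))
# vial cap
print('red',two(T,(388.4,210.9),S,(323.5,187.8)),onz(T,388.4,210.9,.049))
print('blue',two(T,(304.2,213.2),S,(310.3,232.6)))
# bowl
g=cv2.cvtColor(T['frame'],cv2.COLOR_RGB2GRAY)[205:295,150:245]
m=(cv2.GaussianBlur(g,(3,3),0)<int(np.median(g[:12])*.87)).astype(np.uint8)
c=max(cv2.findContours(m,0,1)[0],key=cv2.contourArea); e=cv2.fitEllipse(cv2.convexHull(c)); print(e)
u,v=e[0][0]+150,e[0][1]+205
print('bowl',onz(T,u,v,.045),'r',np.linalg.norm(onz(T,u+e[1][0]/2,v,.045)-onz(T,u,v,.045)))
g=cv2.cvtColor(S['frame'],cv2.COLOR_RGB2GRAY)
for b in(.045,):print(proj(S,onz(T,u,v,b)))
# tray corners top
for p in((278,174),(411,170),(415,241),(280,246)):print('tray',onz(T,*p,.018).round(3))
h=cv2.cvtColor(S['frame'],cv2.COLOR_RGB2HSV)
print('tongs grip proj in side',proj(S,[*np.mean(C,0),.094]),'top hinge',proj(S,[*np.mean(C,0),.13]))
```

```text
[ 0.5012 -0.2372]
[ 0.5265 -0.3189]
[ 0.4899 -0.3293]
[ 0.4623 -0.2459]
sizes [np.float64(0.0399), np.float64(0.0855), np.float64(0.0381), np.float64(0.0878)] centre [ 0.495  -0.2828]
yaw of y axis 107.237513038876
yaw of y axis 108.33575045317147
top [ 0.4919 -0.2716  0.13  ]
top [ 0.4977 -0.2926  0.13  ]
red (array([ 0.55656408, -0.1248017 ,  0.05276237]), np.float64(0.0031871160573275353)) [ 0.55561146 -0.12538947  0.049     ]
blue (array([0.55173444, 0.05232362, 0.05005658]), np.float64(0.0019036053496158357))
((49.44493865966797, 44.359683990478516), (57.128875732421875, 64.8743896484375), 88.82942199707031)
bowl [0.47510154 0.27154731 0.045     ] r 0.05994569734609327
[322.24686608 311.28379539]
tray [0.644 0.112 0.018]
tray [ 0.652 -0.181  0.018]
tray [ 0.495 -0.185  0.018]
tray [0.485 0.105 0.018]
tongs grip proj in side [356.07691276 146.34857422] top hinge [356.38198773 135.61513848]
```

Request:
apply_moves(
  commands=[
    [1,0,0,0,0.53],
    [1,0,0,0,0.53],
    [1,0.73,-0.745,0,0],
    [1,0.73,-0.745,0,0],
    [1,0.73,-0.745,0,0],
    [1,0.73,-0.745,0,0],
    [1,0.73,-0.745,0,0],
    [1,0.73,-0.745,0,0],
    [1,0.73,-0.745,0,0],
    [1,0.73,-0.745,0,0],
    [1,0.73,-0.745,0,0],
    [1,0.73,-0.745,0,0],
    [1,0.73,-0.745,0,0],
    [1,0.73,-0.745,0,0],
    [1,0.73,-0.745,0,0],
    [1,0.73,-0.745,0,0],
    [1,0.73,-0.745,0,0],
    [1,0.73,-0.745,0,0],
    [1,0,0,0,0],
    [1,0,0,0,0],
  ],
)

```text
clock: 2.3
tcp_pos: [0.4948, -0.2829, 0.2327]
orientation: [[0.951, 0.308, -0.0], [0.308, -0.951, -0.0], [-0.0, 0.0, -1.0]]
force: [-0.4, -0.8, 0.2]
gripper_width: 0.093
grip_force: 0.0
```

Request:
apply_moves(
  commands=[
    [1,0,0,0.7,0],
    [1,0,0,0.7,0],
    [1,0,0,0.7,0],
    [1,0,0,0.7,0],
    [1,0,0,0.7,0],
    [1,0,0,0.7,0],
    [1,0,0,0.5,0],
    [1,0,0,0.5,0],
    [1,0,0,0.55,0],
    [1,0,0,0,0],
    [1,0,0,0,0],
  ],
)

```text
clock: 3.4
tcp_pos: [0.4945, -0.2832, 0.0887]
orientation: [[0.952, 0.306, -0.0], [0.306, -0.952, 0.0], [-0.0, -0.0, -1.0]]
force: [-0.0, -0.1, 0.8]
gripper_width: 0.0929
grip_force: 0.0
```

Run:
```python
from h import *
S=cam('side');T=cam('top')
a=cv2.resize(S['frame'][85:185,310:410],None,fx=4,fy=4,interpolation=cv2.INTER_CUBIC)
b=cv2.resize(T['frame'][190:290,410:510],None,fx=4,fy=4,interpolation=cv2.INTER_CUBIC)
save('grip1.png',np.clip(np.hstack([a,b])*1.5,0,255).astype(np.uint8))
print(env.observe()['tcp_pos'])
```

```text
[ 0.49490069 -0.2833199   0.08937572]
```

View pics/grip1.png

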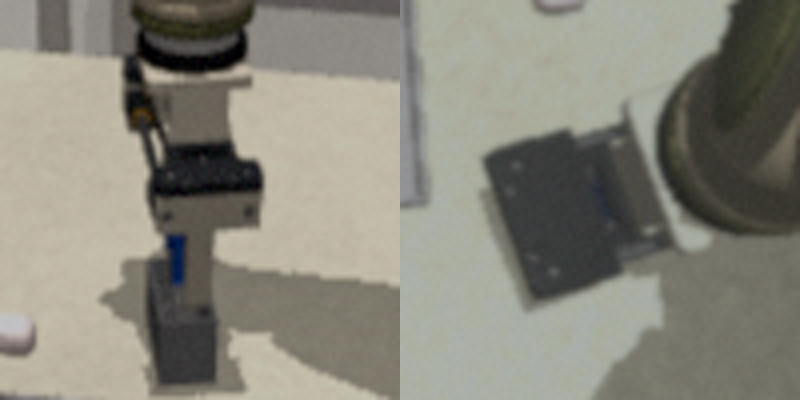

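The left panel shows the near finger at about x=185–213, in front of the stand's near face at about 158–216, with a strip of blue plate at 170–185. That hints at an offset along tool x, so I'll check it by projection.

Run:
```python
from h import *
S=cam('side'); s=env.observe(); p=s['tcp_pos'];R=s['orientation']
q=lambda P:((proj(S,P)-[310,85]+.5)*4-.5).round()
for hy in(-.0465,-.064):
  for hx in(-.0075,.0075): print('finger tip',hy,hx,q(p+R@[hx,hy,.014]),'up',q(p+R@[hx,hy,-.03]))
for cy in(-.044,): 
  for cx in(-.021,.021):
    for z in(0,.056): print('stand',cx,z,q(p*[1,1,0]+R@[cx,cy,0]+[0,0,z]))
for cx in(-.011,.011): print('plate',q(p*[1,1,0]+R@[cx,-.022,0]+[0,0,.112]),q(p*[1,1,0]+R@[cx,-.028,0]+[0,0,.076]))
f=S['frame']; 
for v in (150,155,160,165,170,175): print(v,f[v,343:368].sum(1))
print('blue row'); h=cv2.cvtColor(f,cv2.COLOR_RGB2HSV)
for v in range(142,160,2): print(v,np.where((h[v,343:368,0]>100)&(h[v,343:368,0]<130)&(h[v,343:368,1]>110))[0]+343)
```

```text
finger tip -0.0465 -0.0075 [206. 303.] up [208. 251.]
finger tip -0.0465 0.0075 [185. 304.] up [186. 252.]
finger tip -0.064 -0.0075 [210. 317.] up [212. 264.]
finger tip -0.064 0.0075 [189. 318.] up [190. 266.]
stand -0.021 0 [220. 385.]
stand -0.021 0.056 [223. 322.]
stand 0.021 0 [164. 389.]
stand 0.021 0.056 [165. 326.]
plate [207. 241.] [206. 288.]
plate [176. 243.] [176. 290.]
150 [235 246 234 210 171 139 124 132 122  82  88  73  95 126 163 168 168 164
 164 174 217 243 289 311 344]
155 [232 238 238 185 127 148 126 116 113  97  92 103 125 151 168 167 173 165
 167 187 222 235 231 230 228]
160 [232 239 238 161  97 100 137 130 118 144 125 143 143 159 157 156 157 149
 152 177 208 233 240 237 238]
165 [260 228 233 178 117  78 101 132 135 129 136 133 136 143 131 132 127 126
 117 115 132 175 224 236 235]
170 [360 359 284 233 175 102  84 106 103 112 109 109 118 109 114 109 110 110
 112 104 130 186 222 235 295]
175 [355 354 351 348 279 173 114 102 104 116 115 105 117 115 112 116 115 107
 108 109 120 207 229 232 234]
blue row
142 []
144 [352 353 354 355]
146 [352 353 354 355]
148 [353 354 355]
150 [353 354 355]
152 [353 354 355]
154 [353 354 355]
156 []
158 []
```

Run:
```python
from h import *
T=cam('top'); s=env.observe(); p=s['tcp_pos'];R=s['orientation']
f=lambda u,v:((u-400+.5)/4+410-.5,(v+.5)/4+190-.5)
for m in((510,228),(595,201)):
  for z in(.16,.19,.22):
    d=R.T@(onz(T,*f(*m),z)-p); print(m,z,'tool xy',d[:2].round(4))
for u in((488,155),(532,300)): print([ (R.T@(onz(T,*f(*u),z)-p))[:2].round(4) for z in(.16,.19)])
```

```text
(510, 228) 0.16 tool xy [-0.     -0.0861]
(510, 228) 0.19 tool xy [-0.001  -0.0931]
(510, 228) 0.22 tool xy [-0.002  -0.1001]
(595, 201) 0.16 tool xy [-0.0003 -0.0439]
(595, 201) 0.19 tool xy [-0.0013 -0.0523]
(595, 201) 0.22 tool xy [-0.0023 -0.0606]
[array([ 0.0354, -0.0841]), array([ 0.0334, -0.0911])]
[array([-0.0346, -0.0879]), array([-0.0346, -0.0948])]
```

Request:
apply_moves(
  commands=[
    [1,0.1,0,0,0],
    [0.3,0,0,0,0],
    [0.2,0,0,0,0],
    [0.15,0,0,0,0],
    [0.1,0,0,0,0],
    [0.05,0,0,0,0],
    [0.05,0,0,0,0],
    [0.05,0,0,0,0],
    [0.05,0,0,0,0],
  ],
)

```text
clock: 4.5
tcp_pos: [0.4968, -0.2822, 0.0888]
orientation: [[0.952, 0.307, -0.0], [0.307, -0.952, 0.0], [-0.0, -0.0, -1.0]]
force: [-0.1, 2.1, -0.3]
gripper_width: 0.0492
grip_force: 6.5
```

Request:
apply_moves(
  commands=[
    [0.02,0,0,0,0],
    [0.0,0,0,0,0],
    [0.0,0,0,0,0],
    [0.0,0,0,0,0],
  ],
)

```text
clock: 4.9
tcp_pos: [0.4969, -0.2824, 0.0888]
orientation: [[0.952, 0.307, -0.0], [0.307, -0.952, -0.0], [-0.0, 0.0, -1.0]]
force: [-0.6, -0.4, -1.5]
gripper_width: 0.0466
grip_force: 6.4
```

Request:
apply_moves(
  commands=[
    [0.0,0,0,-0.2,0],
    [0.0,0,0,-0.3,0],
    [0.0,0,0,-0.4,0],
    [0.0,0,0,-0.4,0],
    [0.0,0,0,-0.4,0],
    [0.0,0,0,-0.4,0],
    [0.0,0,0,-0.4,0],
    [0.0,0,0,-0.4,0],
    [0.0,0,0,-0.4,0],
    [0.0,0,0,-0.4,0],
    [0.0,0,0,-0.4,0],
    [0.0,0,0,-0.2,0],
    [0.0,0,0,0,0],
    [0.0,0,0,0,0],
    [0.0,0,0,0,0],
  ],
)

```text
clock: 6.4
tcp_pos: [0.4967, -0.2822, 0.1959]
orientation: [[0.952, 0.307, -0.001], [0.307, -0.952, 0.0], [-0.001, -0.001, -1.0]]
force: [-0.3, 0.4, -0.0]
gripper_width: 0.0464
grip_force: 6.4
```

Run:
```python
from h import *
S=cam('side');T=cam('top')
a=cv2.resize(S['frame'][65:195,280:410],None,fx=4,fy=4,interpolation=cv2.INTER_CUBIC)
save('lift1.png',np.clip(a*1.5,0,255).astype(np.uint8))
s=env.observe();print(s['tcp_pos'],s['gripper_width'],s['grip_force'])
```

```text
[ 0.49676951 -0.28224689  0.19588017] 0.04632843190332335 6.449044666369446
```

View pics/lift1.png

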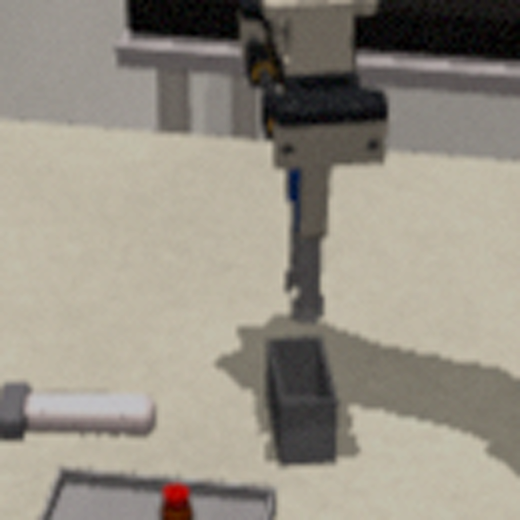

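The tongs hang straight in the gripper, jaws at about (305,310) in the crop, clear of the stand. The stand is empty. Next: the vial and bowl positions relative to each camera's bias.

Run:
```python
from h import *
T=cam('top');S=cam('side')
for n,d,(u0,v0,u1,v1) in(('T',T,(370,195,405,230)),('S',S,(312,178,336,208))):
    h=cv2.cvtColor(d['frame'],cv2.COLOR_RGB2HSV)[v0:v1,u0:u1]
    red=((h[...,0]<8)|(h[...,0]>172))&(h[...,1]>140)&(h[...,2]>60); ys,xs=np.where(red)
    c=(xs.mean()+u0,ys.mean()+v0); print(n,c,xs.min()+u0,xs.max()+u0,ys.min()+v0,ys.max()+v0,[onz(d,*c,z).round(4) for z in(.046,.049,.052)])
    for p in([.556,-.125,.004],[.556,-.125,.046],[.556,-.125,.052]): print(proj(d,p).round(1))
print('bowl T',onz(T,196.5,249,.045),'gel cap',onz(T,181.9,159.1,.15))
g=cv2.cvtColor(S['frame'],cv2.COLOR_RGB2GRAY); print('bowl S',onz(S,320.5,314,.045))
```

```text
T (np.float64(388.39622641509436), np.float64(210.83018867924528)) 384 392 207 214 [array([ 0.5563, -0.1257,  0.046 ]), array([ 0.5558, -0.1254,  0.049 ]), array([ 0.5552, -0.125 ,  0.052 ])]
[385.8 214.3]
[388. 211.]
[388.4 210.5]
S (np.float64(323.32142857142856), np.float64(188.0)) 321 326 186 190 [array([ 0.5605, -0.1326,  0.046 ]), array([ 0.5596, -0.1288,  0.049 ]), array([ 0.5587, -0.125 ,  0.052 ])]
[324.6 201.8]
[324.3 189.8]
[324.3 188.1]
bowl T [0.47586254 0.27776313 0.045     ] gel cap [0.64126147 0.28723621 0.15      ]
bowl S [0.47714472 0.27887112 0.045     ]
```

Request:
apply_moves(
  commands=[
    [0.0,0.2,-0.25,0,0],
    [0.0,0.4,-0.5,0,0],
    [0.0,0.4,-0.5,0,0],
    [0.0,0.4,-0.5,0,0],
    [0.0,0.4,-0.5,0,0],
    [0.0,0.4,-0.5,0,0],
    [0.0,0.4,-0.5,0,0],
    [0.0,0.4,-0.5,0,0],
    [0.0,0.4,-0.5,0,0],
    [0.0,0.4,-0.5,0,0],
    [0.0,0.4,-0.45,0,0],
    [0.0,0.05,-0.02,0,0],
    [0.0,0,0,0.5,0],
    [0.0,0,0,0.5,0],
    [0.0,0,0,0.3,0],
    [0.0,0,0,0,0],
    [0.0,0,0,0,0],
    [0.0,0,0,0,0],
  ],
)

```text
clock: 8.4
tcp_pos: [0.5582, -0.1259, 0.164]
orientation: [[0.952, 0.306, 0.0], [0.306, -0.952, -0.0], [0.0, 0.0, -1.0]]
force: [0.2, 0.1, -1.3]
gripper_width: 0.0463
grip_force: 6.4
```

Run:
```python
from h import *
S=cam('side');T=cam('top')
a=cv2.resize(S['frame'][120:220,280:370],None,fx=5,fy=5,interpolation=cv2.INTER_CUBIC)
save('over1.png',np.clip(a*1.5,0,255).astype(np.uint8))
s=env.observe();p=s['tcp_pos'];R=s['orientation'];print(p,s['gripper_width'],s['grip_force'])
q=lambda P:((proj(S,P)-[280,120]+.5)*5-.5).round()
for z in(.085,.067): print([q(p+R@[x,y,z]) for x,y in((0,0),(-.012,-.032),(.012,-.032),(0,.032))])
print('vial',[q([.558,-.1255,z]) for z in(.004,.052)])
```

```text
[ 0.55829671 -0.12578596  0.16425417] 0.046647625036447135 6.448807186097838
[array([219., 301.]), array([247., 335.]), array([202., 339.]), array([213., 266.])]
[array([218., 274.]), array([247., 308.]), array([201., 311.]), array([212., 239.])]
vial [array([222., 410.]), array([220., 342.])]
```

View pics/over1.png

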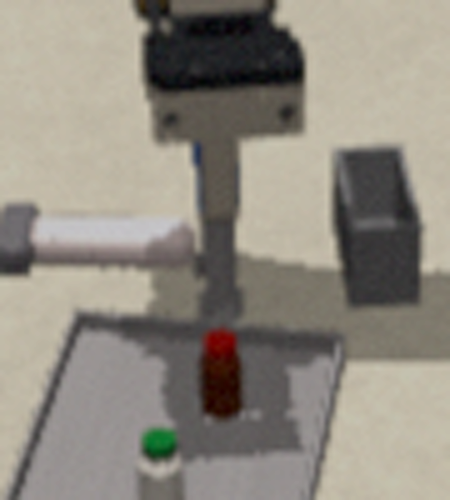

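The jaw is above and behind the vial in this view. The near jaw spans about 203–243 in x, and its lower end near row 317 blends into shadow. The vial is at x≈222. In lift1 the jaw was against light table, so I'll use its end rows there to estimate how open the jaws are.

Run:
```python
from h import *
S=cam('side'); R=np.array([[.952,.307,0],[.307,-.952,0],[0,0,-1.]]);p=np.array([.4968,-.2822,.1959])
q=lambda P:((proj(S,P)-[280,65]+.5)*4-.5).round()
for y in(-.035,-.025,-.015,-.005,.005,.015,.025,.035): print(y,'bottom',[q(p+R@[x,y,.085]) for x in(-.012,.012)],'top',q(p+R@[.012,y,.067]))
a=cv2.cvtColor(cv2.imread('pics/lift1.png'),cv2.COLOR_BGR2GRAY)
for r in range(236,330,6): print(r,a[r,276:340:4])
```

```text
-0.035 bottom [array([328., 332.]), array([294., 335.])] top [295. 313.]
-0.025 bottom [array([326., 325.]), array([292., 327.])] top [293. 305.]
-0.015 bottom [array([324., 317.]), array([290., 319.])] top [291. 298.]
-0.005 bottom [array([321., 310.]), array([288., 312.])] top [289. 290.]
0.005 bottom [array([319., 302.]), array([286., 305.])] top [287. 283.]
0.015 bottom [array([317., 295.]), array([284., 297.])] top [285. 276.]
0.025 bottom [array([315., 288.]), array([282., 290.])] top [283. 269.]
0.035 bottom [array([313., 281.]), array([280., 283.])] top [281. 262.]
236 [178 181 187 154  89  61  68  74  71  67  63  74 115 162 180 183]
242 [180 183 187 151  91  61  67  68  64  62  61 109 165 184 184 180]
248 [181 180 186 153  96  64  61  67  68  64  65 118 168 180 180 180]
254 [183 183 187 148  84  61  67  69  69  67  64 112 164 180 178 181]
260 [181 183 190 145  77  59  69  71  69  66  64 114 165 179 183 183]
266 [181 184 187 144  87  65  65  66  69  64  61 114 167 183 184 183]
272 [184 188 158 101  68  64  65  63  66  66  63 120 173 185 184 183]
278 [184 190 147  77  59  61  63  67  67  63  64 136 187 189 186 184]
284 [186 187 140  72  69  75  67  68  66  63  66 136 183 186 186 184]
290 [183 184 145 108 141 139  92  67  65  62  65 130 183 188 184 183]
296 [183 184 183 166 157 126  78  65  67  65  62  88 154 186 183 180]
302 [186 187 189 166 113  69  63  66  68  68  64  73 140 186 189 186]
308 [187 187 190 171 113  73  64  71  73  70  63  78 144 186 186 183]
314 [154 152 156 139  97  72  73  78  80  77  76  91 148 184 187 186]
320 [118 118 120 114 102  90  84  84  85  82 100 139 164 179 185 186]
326 [120 121 120 121 123 120 117 115 114 114 117 119 120 134 147 167]
```

The near jaw lines up with the vial to about 1.5 mm in x. The jaws look partly closed, because the pads touch the wider lower part of the plates, so I'll slacken a little for clearance before descending.

Request:
apply_moves(
  commands=[
    [0.04,0,0,0,0],
    [0.08,0,0,0,0],
    [0.08,0,0,0,0],
    [0.08,0,0,0,0],
    [0.08,0,0,0.3,0],
    [0.08,0,0,0.3,0],
    [0.08,0,0,0.3,0],
    [0.08,0,0,0.3,0],
    [0.08,0,0,0,0],
    [0.08,0,0,0,0],
  ],
)

```text
clock: 9.55
tcp_pos: [0.5579, -0.1256, 0.1335]
orientation: [[0.952, 0.307, -0.001], [0.307, -0.952, 0.0], [-0.001, -0.0, -1.0]]
force: [-0.2, 0.0, -1.6]
gripper_width: 0.0506
grip_force: 5.9
```

Run:
```python
from h import *
S=cam('side')
a=cv2.resize(S['frame'][130:220,285:365],None,fx=6,fy=6,interpolation=cv2.INTER_CUBIC)
save('over2.png',np.clip(a*1.8,0,255).astype(np.uint8))
s=env.observe();print(s['tcp_pos'],s['gripper_width'],s['grip_force'],s['force'])
```

```text
[ 0.55813313 -0.12562551  0.13381929] 0.05063964748421872 5.854979446157813 [-0.93231079  0.658073   -1.14848459]
```

View pics/over2.png

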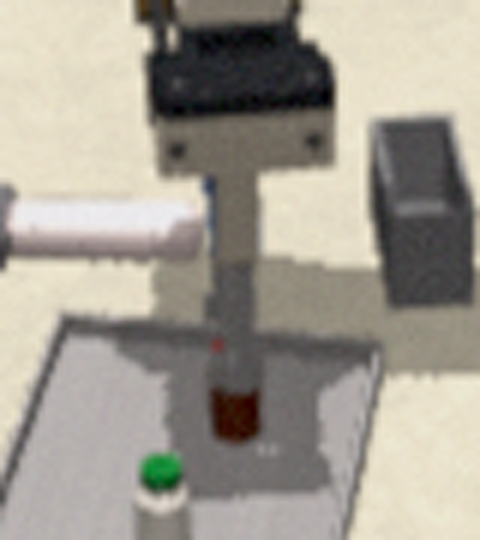

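The near jaw (about x 210–262) now hangs in front of the vial (211–260), well lined up and with no contact force. I'll descend the rest of the way.

Request:
apply_moves(
  commands=[
    [0.08,0,0,0.25,0],
    [0.08,0,0,0.25,0],
    [0.08,0,0,0.25,0],
    [0.08,0,0,0.25,0],
    [0.08,0,0,0.25,0],
    [0.08,0,0,0.2,0],
    [0.08,0,0,0,0],
    [0.08,0,0,0,0],
  ],
)

```text
clock: 10.4
tcp_pos: [0.558, -0.1256, 0.0975]
orientation: [[0.952, 0.307, -0.0], [0.307, -0.952, -0.0], [-0.0, -0.0, -1.0]]
force: [-0.1, -0.7, -0.6]
gripper_width: 0.0503
grip_force: 5.9
```

Request:
apply_moves(
  commands=[
    [0.04,0,0,0,0],
    [0.0,0,0,0,0],
    [-0.04,0,0,0,0],
    [-0.08,0,0,0,0],
    [-0.11,0,0,0,0],
    [-0.14,0,0,0,0],
    [-0.2,0,0,0,0],
    [-0.4,0,0,0,0],
    [-1,0,0,0,0],
    [-1,0,0,0,0],
    [-1,0,0,0,0],
    [-1,0,0,0,0],
  ],
)

```text
clock: 11.6
tcp_pos: [0.5581, -0.1256, 0.0976]
orientation: [[0.952, 0.307, -0.0], [0.307, -0.952, -0.0], [-0.0, 0.0, -1.0]]
force: [0.2, -0.0, -0.4]
gripper_width: 0.0399
grip_force: 29.9
```

Width 39.9 mm at 30 N means the tongs are closed on the vial. Lifting.

Request:
apply_moves(
  commands=[
    [-1,0,0,-0.1,0],
    [-1,0,0,-0.2,0],
    [-1,0,0,-0.3,0],
    [-1,0,0,-0.4,0],
    [-1,0,0,-0.4,0],
    [-1,0,0,-0.4,0],
    [-1,0,0,-0.4,0],
    [-1,0,0,-0.4,0],
    [-1,0,0,-0.4,0],
    [-1,0,0,-0.4,0],
    [-1,0,0,-0.4,0],
    [-1,0,0,-0.4,0],
    [-1,0,0,-0.3,0],
    [-1,0,0,-0.2,0],
    [-1,0,0,0,0],
    [-1,0,0,0,0],
    [-1,0,0,0,0],
  ],
)

```text
clock: 13.3
tcp_pos: [0.5578, -0.1255, 0.2147]
orientation: [[0.952, 0.307, -0.001], [0.307, -0.952, 0.0], [-0.001, -0.0, -1.0]]
force: [0.1, -0.1, -1.2]
gripper_width: 0.04
grip_force: 29.9
```

Run:
```python
from h import *
S=cam('side')
a=cv2.resize(S['frame'][80:220,270:390],None,fx=4,fy=4,interpolation=cv2.INTER_CUBIC)
save('lift2.png',np.clip(a*1.7,0,255).astype(np.uint8))
s=env.observe();p=s['tcp_pos'];R=s['orientation'];print(p,s['gripper_width'],s['grip_force'])
print('bowl shift units',(R.T@([.477-p[0],.278-p[1],.177-p[2]])/.025).round(2))
```

```text
[ 0.55784115 -0.12554043  0.21463635] 0.03988403962377504 29.88223761320114
bowl shift units [  1.87 -16.36   1.51]
```

View pics/lift2.png

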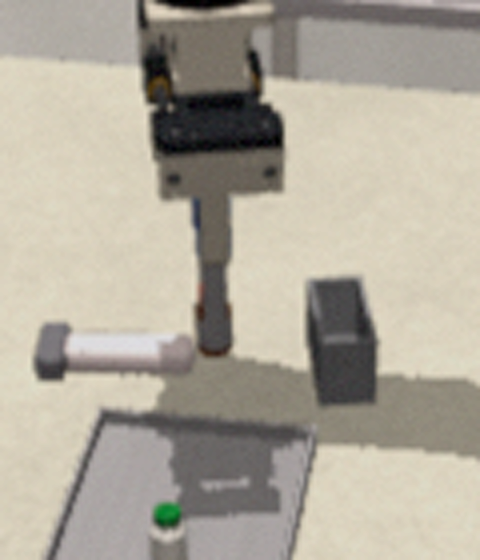

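The vial is held in the jaws at about (213,330), upright and off the tray, and the other vials are in place. Next: carry it to the bowl.

Request:
apply_moves(
  commands=[
    [-1,0.02,-0.15,0,0],
    [-1,0.04,-0.35,0,0],
    [-1,0.07,-0.6,0,0],
    [-1,0.09,-0.8,0,0],
    [-1,0.1,-0.9,0,0],
    [-1,0.1,-0.9,0,0],
    [-1,0.1,-0.9,0,0],
    [-1,0.1,-0.9,0,0],
    [-1,0.1,-0.9,0,0],
    [-1,0.1,-0.9,0,0],
    [-1,0.1,-0.9,0,0],
    [-1,0.1,-0.9,0,0],
    [-1,0.1,-0.9,0,0],
    [-1,0.1,-0.9,0,0],
    [-1,0.1,-0.9,0,0],
    [-1,0.1,-0.9,0,0],
    [-1,0.1,-0.9,0,0],
    [-1,0.1,-0.9,0,0],
    [-1,0.1,-0.9,0,0],
    [-1,0.1,-0.6,0,0],
  ],
)

```text
clock: 15.35
tcp_pos: [0.4772, 0.2717, 0.2151]
orientation: [[0.951, 0.309, -0.0], [0.309, -0.951, 0.001], [-0.0, -0.001, -1.0]]
force: [1.8, 0.4, -1.0]
gripper_width: 0.0398
grip_force: 29.9
```

Request:
apply_moves(
  commands=[
    [-1,0.05,-0.3,0,0],
    [-1,0,-0.06,0,0],
    [-1,0,0,0.2,0],
    [-1,0,0,0.3,0],
    [-1,0,0,0.3,0],
    [-1,0,0,0.3,0],
    [-1,0,0,0.2,0],
    [-1,0,0,0.1,0],
    [-1,0,0,0,0],
    [-1,0,0,0,0],
    [-1,0,0,0,0],
    [-1,0,0,0,0],
    [-1,0,0,0,0],
    [-1,0,0,0,0],
  ],
)

```text
clock: 16.75
tcp_pos: [0.4772, 0.2781, 0.1802]
orientation: [[0.952, 0.307, 0.0], [0.307, -0.952, 0.0], [0.0, -0.0, -1.0]]
force: [-0.2, 0.4, -0.4]
gripper_width: 0.0401
grip_force: 29.9
```

Run:
```python
from h import *
S=cam('side')
a=cv2.resize(S['frame'][190:390,200:440],None,fx=3,fy=3,interpolation=cv2.INTER_CUBIC)
save('bowl.png',np.clip(a*1.5,0,255).astype(np.uint8))
s=env.observe();print(s['tcp_pos'],s['gripper_width'],s['grip_force'],np.abs(s['joint_velocities']).max())
```

```text
[0.47720379 0.27808745 0.18019838] 0.040303639618089686 29.882468283176422 0.0017468252470940542
```

View pics/bowl.png

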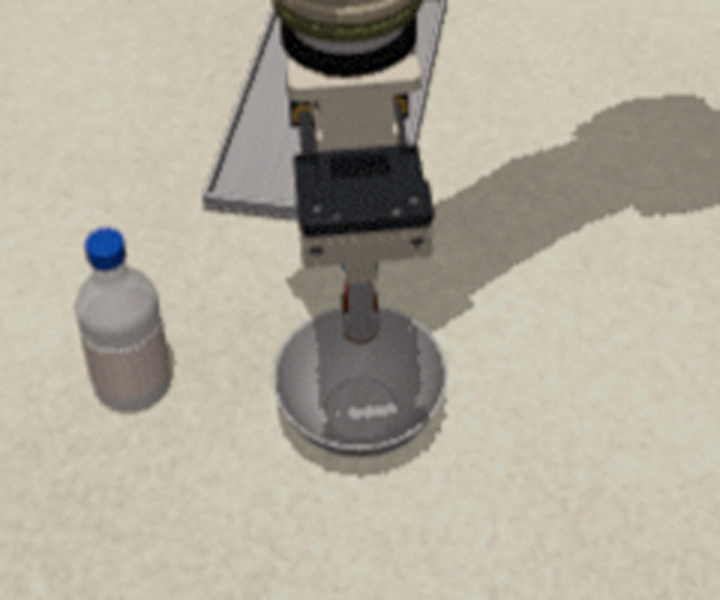

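The vial hangs in the jaws at about (361,320), centred left to right on the bowl (rim x 277–445). Its foot is about 4 cm above the rim, and the arm is still.

```bash
python3 -c "
from plant import workorder; print(workorder.sign_off())"
```

```text
the job is handed in; nothing more can be done
None
```

I handed the job in with the tongs holding the brown vial upright and still over the middle of the bowl, its foot about 4 cm above the rim by the commanded heights; the sign-off returned no verdict.

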